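# Hold a dental cast in the drilling jig's corner

### The job

Pick up the yellow stone quadrant cast and set it on the bed of the drilling jig, teeth up and the blue-striped bevelled side facing away from the fence, with its flat back flush along the fence and its molar end butted against the red stop block. Then press it firmly, about a kilo's worth of push, diagonally into the fence and down onto the bed at once, and finish still holding it pressed like that for the drilling: do not let go. Leave the white cast and everything else on the bench where it is.

Things in the scene. Friction and masses are not known exactly. Their poses are not given: they have to be found in the camera images.
- cast_mid (a point): centre, 23 mm above the underside, of the yellow stone quadrant cast (160 g), 36 (x) x 66 (y) x 46 (z) mm, standing on the bench. Base 22 mm high; centred on it a ridge to grasp across x, 18 mm wide, 58 mm long, 22 to 38 mm up, then teeth 8 to 14 mm wide to 46 mm. +x: out of the flat back; -x: side with 45 degree bevel (blue stripe) on the base; +y: end with big molars; +z up
- cast_corner (a point): bottom corner of the yellow cast where flat back, molar end and underside meet: 18 mm in +x, 33 mm in +y and 23 mm below cast_mid; axes as cast_mid. Seated, it coincides with stop_corner and its axes are parallel to stop_corner's
- stop_corner (a point): inner corner of the jig where fence face, red stop block's face and bed top meet, 35 mm above the bench. The jig stands turned on the bench and the stop anywhere along the fence, both rigid and fixed. +x points into the fence (press this way), +y along the fence into the stop, +z up. Stop: 16 mm high, 20 mm thick (y), 30 mm out from the fence
- bed: aluminium bed plate of the jig, with a small drill hole that the seated cast covers, 140 (x) x 180 (y) mm and 8 mm thick, fixed and rigid; origin at the centre of its underside, so its top is 8 mm above. Bed, fence and stop are polished: the cast slides on them with a friction of about 0.25; axes parallel to stop_corner
- fence: dark steel fence on the jig, fixed and rigid, 180 mm long (y), 14 mm thick (x), 18 mm high above the bed; origin at the middle of the foot of the face that looks to -x, at bed height; axes parallel to stop_corner
- white_cast_mid (a point): centre of a white cast of the same shape and size as the yellow one: not wanted, leave it alone
- bowl: green rubber mixing bowl, 100 mm across, 50 mm high; origin under its centre; leave alone
- jar: jar with white cap, 56 mm across, 85 mm high; origin under its centre; leave alone
- spatula_grip (a point): handle of a spatula 180 mm long lying on the bench; leave alone
- handpiece: black and steel handpiece lying on the bench, 140 mm long (x), 18 mm thick; origin under it, near the middle; leave alone
- pin_tray: blue divided pin tray, 90 x 70 x 22 mm; origin under its centre; leave alone
Things that resemble listed ones, but are neither listed nor needed, are in the scene too. Of the things that look like the part that bears cast_mid, the larger one is meant. What is shaped like the part that bears bed but orange is not meant.

How it is judged:
On the way:
1. the yellow cast is lifted clear of the bench in the gripper (height (world z) of cast_corner above 0.03 m and contact force between the fingers and cast above 1 N and contact force between cast and bed below 0.1 N), for 0.1 s.
At the end, for the whole second after the job is handed in: through the last second the yellow cast, teeth up, has its corner within 3 mm of the jig's (4 mm off the stop), square and level to 0.05 rad, at rest, fingers on it, pressed on the fence with over 3 N and on the bed with over 4 N at once; bystanders within 20 mm of their start (x of cast_corner in the frame of stop_corner between -0.003 and 0.003 m and y of cast_corner in the frame of stop_corner between -0.004 and 0.003 m and z of cast_corner in the frame of stop_corner between -0.003 and 0.003 m and angle between the x axis of cast_corner and the x axis of stop_corner, either way round below 0.05 rad and angle between cast_corner's own z axis and vertical below 0.05 rad and contact force between cast and fence above 3 N and contact force between cast and bed above 4 N and contact force between the fingers and cast above 2 N and linear speed of cast below 0.01 m/s); the arm keeps its last pose, push and grip.
It fails at once if the white cast or another bystander is shifted by more than 20 mm (distance of any of white_cast_mid, bowl, jar, spatula_grip, handpiece, pin_tray from where it was at the start of the episode above 0.02 m).
It also fails if it takes over 54 s, if anything falls off the work surface, if the arm or the gripper's body presses on something with over 40 N, if the wrist force passes 120 N, or if a joint passes its speed limit or range.

### The arm

A 6-joint arm with a two-finger parallel gripper is mounted at the origin on the work surface. World frame = base frame: x ahead of the robot, y to its left, z up, the work surface at z = 0. Lengths are in m, angles in rad, forces in N, time in s.
With the tool pointing down it reaches from about 0.35 to 0.8 m from the base axis. Payload 7.3 kg.
Tool frame: the origin (TCP) lies at the very end of the fingers, on their centre line; the grasp point (between the pads) lies 19 mm behind it; z points along the fingers, y is the direction in which the jaws open and shut (so a half turn about z gives the same grasp; the last joint's range is limited). The gripper opens to 85 mm and grips with 20 to 120 N. Pads are 22 mm wide; open, the fingers measure 114 mm over their backs; the gripper's body (76 mm by 85 mm) begins 54 mm behind the grasp point. The pads swing forward as they close: fully open they stand 13 mm farther back than shut.
Start: joints at [-1.286, 0.342, 1.524, -0, 1.275, -0.146], TCP at [0.219, -0.477, 0.231] pointing down, gripper open.
Joint ranges: [-2.53, 2.53], [-0.77, 2.02], [0.04, 2.7], [-1, 4.14], [0.28, 2.66], [-3.11, 3.11]. Speed limits (rad/s): [2.57, 2.57, 3.14, 3.14, 3.14, 3.14].

### API

Orientations are given as a unit quaternion [x, y, z, w].
In Python, from rig import telemetry, grab_frame, hand_in gives the robot as it stands. The module is installed in compiled form; this text tells all that it offers.
- The arm moves only by the shell command python3 -m handwheel 'ROWS' [FORCE]. ROWS is JSON, one flat list of numbers, 7 for each row, row after row: the turn, a rotation vector about the tool's x, y, z in units of 0.1 rad (1.0 is 0.1 rad), then the shift along the tool's x, y, z in units of 2.5 cm (1.0 is 2.5 cm), then the finger opening in mm, from 0 to 85.4. In form: [ax, ay, az, dx, dy, dz, gripper, ax, ay, az, dx, dy, dz, gripper, ...]. A call has exactly 10 rows; each row shifts and turns the pose as measured when the row begins, along the tool's axes as they then stand; what a row does not reach is not made up. A row lasts 1/8 s, in which the tool goes at most 62.5 mm and 10.7 degrees, less where a joint would pass 70% of its speed; a pose out of reach is approached as far as the arm can. A call with a number of a shift or a turn outside -1 to 1 is refused whole. A call with a gripper value outside its range is refused whole. The fingers move at their own pace and stop on an object; FORCE is the grip in N (left out, the last holds). Time passes only in rows, so rows that do not move let the fingers close, or fill a call up. It gives the time, the measured TCP pose, the force and the opening at its end, in the units of the state.
- telemetry.state(): the state, without advancing time (a new reading comes with each control period).
- grab_frame(name): name is "scene" or "top" or "wrist"; returns a dict with "frame" (420x560x3 uint8, red, green, blue), "fx", "fy", "cx", "cy" (pixels), "dist" ([k1, k2, p1, p2, k3] as OpenCV has them; the pictures are not rectified), "R" (3x3) and "t" (3): a world point X has camera coordinates R X + t; the wrist camera has in their place "mount" (4x4, takes a point from camera to tool coordinates, whose origin is the TCP and whose axes are the flange's). Camera axes: x right, y down, z forward; pixel columns grow to the right and rows downward; lengths in m; the calibration is good to about 2 mm. A picture is of the moment at which its call begins: read the wrist's pose just before it. There is no depth.
- hand_in(): hands the job in, once; it reports no verdict.
The state is a dict: "clock": time; "joint_pos": joint angles; "dq": joint speeds; "joint_torque": joint torques, N m; "ee_pos": TCP position; "tool_rot": TCP orientation; "wrist_force": force on the tool from outside, world axes, zero at the start; "torque": the same for the moment, N m; "finger_gap": finger opening in m.
Only numpy, scipy, OpenCV 4.12 (cv2) and the standard library are available. Lean on these libraries where they do the work, as an engineer would, in place of code of your own. Each camera call takes 0.05 s, during which the arm holds its last target.

## Working session

There is one attempt and no reset: what is moved stays moved. The work goes in short steps, Python scripts to look and compute and a shell command to move; the robot and the scene stay as the last step left them, time stands still between calls to the robot, and variables do not carry over. Pictures are saved under pics/ and viewed, and the job is handed in when it is done.

```bash
mkdir -p pics
python3 - <<'E'
from rig import telemetry, grab_frame
import cv2, pickle
s=telemetry.state(); print(s)
for n in ("scene","top","wrist"):
    f=grab_frame(n); pickle.dump((telemetry.state(),f),open(f"pics/{n}0.pkl","wb"))
    cv2.imwrite(f"pics/{n}0.png",cv2.cvtColor(f["frame"],cv2.COLOR_RGB2BGR))
    print({k:v for k,v in f.items() if k!="frame"})
E
```

```text
{'clock': 0.0, 'joint_pos': array([-1.28600106e+00,  3.42720379e-01,  1.52501865e+00,  2.19519907e-05,
        1.27542994e+00, -1.46010709e-01]), 'dq': array([ 0.00086715, -0.0003701 , -0.00085121, -0.00016779, -0.00143686,
        0.00128778]), 'joint_torque': array([ 8.62738325e-04, -4.33670497e+01, -2.46011782e+01, -3.39723795e-05,
        7.89056649e-03,  1.48559275e-05]), 'ee_pos': array([ 0.21914643, -0.47662295,  0.23062662]), 'tool_rot': array([ 9.76890719e-01,  2.13737927e-01, -4.41750821e-05, -7.86985935e-04]), 'wrist_force': array([ 0.09092886,  0.36536338, -0.26752769]), 'torque': array([7.72554924e-05, 2.01018455e-02, 1.89480716e-03]), 'finger_gap': 0.08541038082137126}
{'fx': 440.3363697919779, 'fy': 440.3363697919779, 'cx': 277.1742264785456, 'cy': 209.9244150997002, 'dist': array([-0.07978505,  0.        ,  0.        ,  0.        ,  0.        ]), 'R': array([[-0.48254356,  0.87586793,  0.00265989],
       [ 0.56291146,  0.31244962, -0.76518358],
       [-0.67103085, -0.36773713, -0.64380665]]), 't': array([ 0.26784659, -0.22763304,  1.36347733])}
{'fx': 422.6732286498
[... 199 characters left out ...]
53, -0.02722635],
       [-0.99161149,  0.01625395, -0.12822814],
       [ 0.12861252,  0.02534853, -0.9913709 ]]), 't': array([-0.01195672,  0.51221645,  1.21177017])}
{'fx': 358.96519710885065, 'fy': 358.96519710885065, 'cx': 279.7344580579297, 'cy': 212.50156362088154, 'dist': array([0.02242321, 0.        , 0.        , 0.        , 0.        ]), 'mount': array([[-8.72251241e-04, -9.65179936e-01, -2.61585415e-01,
         6.54717201e-02],
       [ 9.99999515e-01, -7.22240369e-04, -6.69605009e-04,
        -9.78709745e-04],
       [ 4.57361773e-04, -2.61585872e-01,  9.65180098e-01,
        -1.42583252e-01],
       [ 0.00000000e+00,  0.00000000e+00,  0.00000000e+00,
         1.00000000e+00]])}
```

View pics/scene0.png

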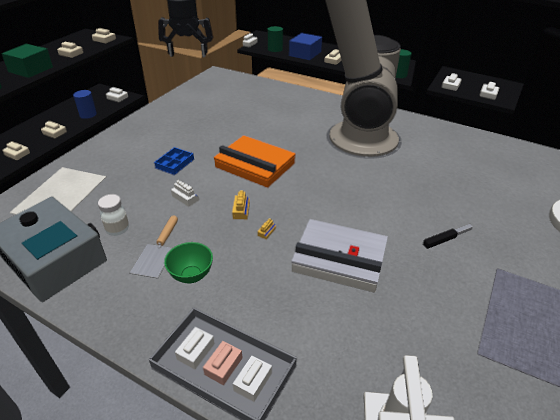

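View pics/top0.png

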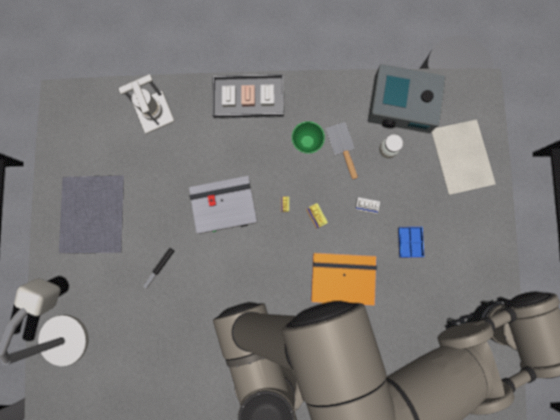

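View pics/wrist0.png

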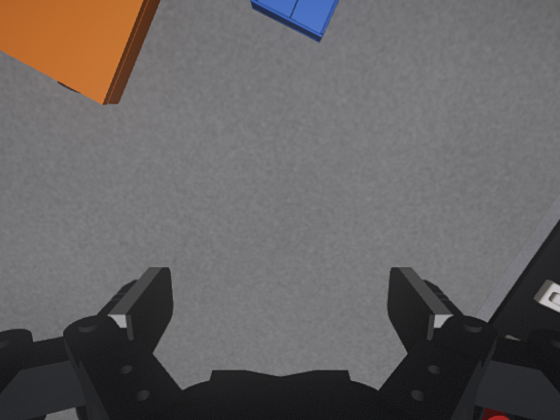

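Run:
```python
import cv2
a=cv2.imread("pics/top0.png"); 
c=a[170:250,180:345]; cv2.imwrite("pics/topc.png",cv2.resize(c,None,fx=4.8,fy=4.8,interpolation=cv2.INTER_CUBIC))
b=cv2.imread("pics/scene0.png")
cv2.imwrite("pics/scc.png",cv2.resize(b[180:300,220:400],None,fx=4.4,fy=4.4,interpolation=cv2.INTER_CUBIC))
```

```text
(no output)
```

View pics/topc.png

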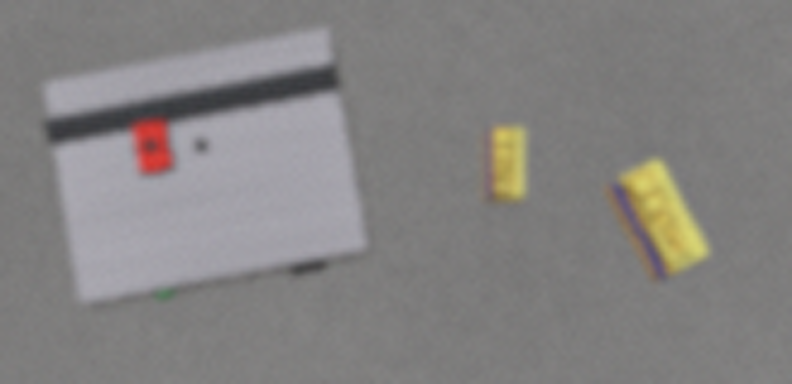

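View pics/scc.png

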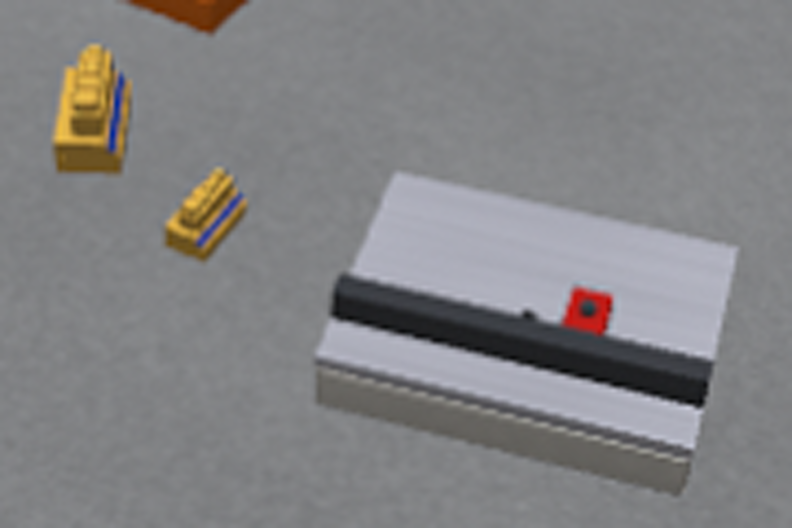

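```bash
cat > h.py <<'E'
import numpy as np, cv2
from scipy.spatial.transform import Rotation as Ro
def campose(f,s=None):
    "R,t world->cam"
    if "R" in f: return f["R"],f["t"]
    T=np.eye(4);T[:3,:3]=Ro.from_quat(s["tool_rot"]).as_matrix();T[:3,3]=s["ee_pos"]
    W=np.linalg.inv(T@f["mount"]); return W[:3,:3],W[:3,3]
def K(f): return np.array([[f["fx"],0,f["cx"]],[0,f["fy"],f["cy"]],[0,0,1.]])
def w(f,uv,z,s=None):
    R,t=campose(f,s); n=cv2.undistortPoints(np.array(uv,float).reshape(-1,1,2),K(f),f["dist"])[:,0]
    d=np.c_[n,np.ones(len(n))]@R; C=-R.T@t
    return C+d*((z-C[2])/d[:,2])[:,None]
def proj(f,X,s=None):
    R,t=campose(f,s); return cv2.projectPoints(np.array(X,float).reshape(-1,1,3),cv2.Rodrigues(R)[0],t,K(f),f["dist"])[0][:,0]
def tool(s,d):  # world vector -> tool axes, units of 25mm
    return Ro.from_quat(s["tool_rot"]).inv().apply(d)/.025
def cur():
    from rig import telemetry; return telemetry.state()
def shot(n,name):
    from rig import grab_frame; import pickle
    s=cur(); f=grab_frame(n); pickle.dump((s,f),open(f"pics/{name}.pkl","wb"))
    cv2.imwrite(f"pics/{name}.png",cv2.cvtColor(f["frame"],cv2.COLOR_RGB2BGR)); return s,f
E
python3 - <<'E'
from h import *; import pickle
s,f=pickle.load(open("pics/top0.pkl","rb"))
def px(l): return [(180+(u+.5)/4.8-.5,170+(v+.5)/4.8-.5) for u,v in l]
print(w(f,px([(660,218)]),.025))
print(w(f,px([(615,183),(658,158),(710,255),(665,275)]),.022))
print("stop near face/fence", w(f,px([(168,118),(133,125)]),.051), w(f,px([(201,145)]),.035))
print(w(f,px([(50,140),(338,88)]),.035), w(f,px([(335,68),(47,122)]),.053))
print(tool(cur(),[0,0,1]))
E
```

```text
[[ 0.48464216 -0.14611115  0.025     ]]
[[ 0.50713751 -0.11914562  0.022     ]
 [ 0.52227814 -0.1460695   0.022     ]
 [ 0.46161023 -0.17645446  0.022     ]
 [ 0.44973668 -0.14851342  0.022     ]]
stop near face/fence [[0.54789561 0.15353259 0.051     ]
 [0.54395474 0.17502102 0.051     ]] [[0.53326232 0.13564524 0.035     ]]
[[0.53800687 0.22975725 0.035     ]
 [0.56735726 0.05079113 0.035     ]] [[0.57659362 0.05107047 0.053     ]
 [0.54643461 0.22765829 0.053     ]]
[ 6.74993290e-03 -4.64133080e-02 -3.99999725e+01]
```

```bash
python3 -m handwheel '[0,0,0,0.95,-0.48,0.17,85, 0,0,0,0.95,-0.48,0.17,70, 0,0,0,0.95,-0.48,0.17,60, 0,0,0,0.95,-0.48,0.17,60, 0,0,0,0.95,-0.48,0.17,60, 0,0,0,0.95,-0.48,0.17,60, 0,0,0,0.95,-0.48,0.17,60, 0,0,0,0.95,-0.48,0.17,60, 0,0,0,0.95,-0.48,0.17,60, 0,0,0,0.95,-0.48,0.17,60]' 30
python3 - <<'E'
from h import *
s=cur(); print(tool(s,np.array([.485,-.146,.16])-s["ee_pos"]))
E
```

```text
clock: 1.4
ee_pos: [0.3881, -0.2623, 0.185]
tool_rot: [0.977, 0.212, -0.001, -0.003]
wrist_force: [-0.4, -0.6, -0.1]
finger_gap: 0.06
[ 5.45275282 -2.62511131  1.01347358]
```

```bash
python3 -m handwheel '[0,0,0,0.95,-0.46,0.17,60, 0,0,0,0.95,-0.46,0.17,60, 0,0,0,0.95,-0.46,0.17,60, 0,0,0,0.9,-0.46,0.17,60, 0,0,0,0.9,-0.46,0.17,60, 0,0,0,0.6,-0.26,0.1,60, 0,0,0,0.3,-0.1,0.03,60, 0,0,0,0,0,0,60, 0,0,0,0,0,0,60, 0,0,0,0,0,0,60]'
python3 - <<'E'
from h import *
shot("wrist","w1")
s=cur(); print(s["ee_pos"],s["finger_gap"],s["wrist_force"])
E
```

```text
clock: 2.65
ee_pos: [0.4891, -0.1396, 0.1586]
tool_rot: [0.977, 0.212, -0.002, -0.004]
wrist_force: [0.4, -0.0, -0.5]
finger_gap: 0.0602
[ 0.4890639  -0.13959553  0.15857477] 0.05992455113622098 [ 0.18562126 -0.39707569 -0.32593058]
```

View pics/w1.png

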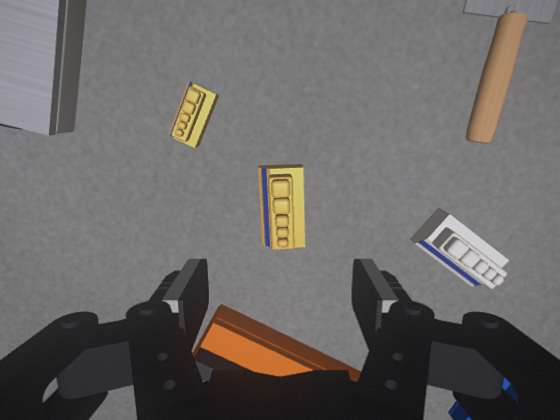

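Run:
```python
import cv2
a=cv2.imread("pics/w1.png"); 
cv2.imwrite("pics/w1c.png",cv2.resize(a[150:265,240:325],None,fx=5,fy=5,interpolation=cv2.INTER_CUBIC))
```

```text
(no output)
```

View pics/w1c.png

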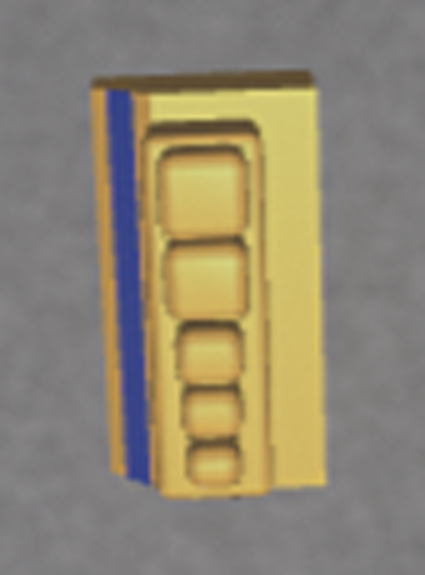

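Run:
```python
from h import *; import pickle
from scipy.optimize import least_squares
s,f=pickle.load(open("pics/w1.pkl","rb"))
obs=np.array([(317,88),(327,487),(147,137),(260,138),(160,495),(270,493)],float); obs=np.c_[240+(obs[:,0]+.5)/5-.5,150+(obs[:,1]+.5)/5-.5]
M=np.array([(18,33,22),(18,-33,22),(-9,29,38),(9,29,38),(-9,-29,38),(9,-29,38)])/1e3
def res(p):
    X=M.copy(); c,sn=np.cos(p[2]),np.sin(p[2])
    X[:,0]=p[0]+c*M[:,0]-sn*M[:,1]; X[:,1]=p[1]+sn*M[:,0]+c*M[:,1]
    return (proj(f,X,s)-obs).ravel()
r=least_squares(res,[.485,-.146,-1.1]); print(r.x, r.fun.reshape(-1,2).round(1))
T=Ro.from_quat(s["tool_rot"]); print(T.as_matrix().round(3), "tool y yaw",np.arctan2(*T.apply([0,1,0])[[1,0]]))
```

```text
[ 0.48199064 -0.14193204 -1.11074766] [[ 0.3 -0.2]
 [-0.4 -0.4]
 [-0.9 -0.4]
 [ 0.8 -1.4]
 [-0.4  1.4]
 [ 0.6  1.2]]
[[ 0.91   0.415 -0.006]
 [ 0.415 -0.91   0.006]
 [-0.003 -0.008 -1.   ]] tool y yaw -1.1428419785181836
```

```bash
cat >> h.py <<'E'
def goal(pos,yaw,s=None):
    "tool straight down with tool y at world yaw; gives rotvec (0.1rad) and shift (25mm) from current pose, tool axes"
    s=s or cur(); R=Ro.from_quat(s["tool_rot"])
    y=np.array([np.cos(yaw),np.sin(yaw),0]); z=np.array([0,0,-1.]); G=Ro.from_matrix(np.c_[np.cross(y,z),y,z])
    print("rot",((R.inv()*G).as_rotvec()/.1).round(2),"shift",tool(s,np.array(pos)-s["ee_pos"]).round(2),"at",s["ee_pos"].round(4),"F",s["wrist_force"].round(1),"gap",round(s["finger_gap"],4),"t",round(s["clock"],2))
E
python3 -c "
from h import *; goal([.482,-.142,.06],-1.111)"
```

```text
rot [-0.08  0.03 -0.32] shift [-0.28  0.    3.94] at [ 0.4891 -0.1396  0.1586] F [ 0.2 -0.4 -0.3] gap 0.0599 t 2.7
```

```bash
python3 -m handwheel '[-0.04,0.02,-0.2,-0.15,0,0.5,50, -0.04,0.01,-0.12,-0.13,0,0.7,50, 0,0,0,0,0,0.8,50, 0,0,0,0,0,0.8,50, 0,0,0,0,0,0.7,50, 0,0,0,0,0,0.4,50, 0,0,0,0,0,0,50, 0,0,0,0,0,0,50, 0,0,0,0,0,0,50, 0,0,0,0,0,0,50]' 30; python3 -c "
from h import *; goal([.482,-.142,.025],-1.111); shot('wrist','w2')"
```

```text
clock: 3.95
ee_pos: [0.4834, -0.1459, 0.0616]
tool_rot: [0.974, 0.227, 0.003, 0.002]
wrist_force: [-0.6, -0.8, -0.2]
finger_gap: 0.0499
rot [ 0.06 -0.04 -0.03] shift [ 0.01 -0.17  1.46] at [ 0.4834 -0.1459  0.0616] F [-0.6 -0.8 -0.2] gap 0.0499 t 3.95
```

View pics/w2.png

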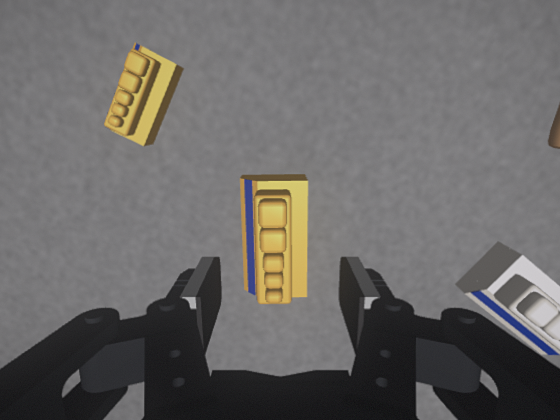

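```bash
python3 -m handwheel '[0.06,-0.04,-0.03,0,-0.17,0.3,45, 0,0,0,0,0,0.3,45, 0,0,0,0,0,0.3,45, 0,0,0,0,0,0.3,45, 0,0,0,0,0,0.1,45, 0,0,0,0,0,0,45, 0,0,0,0,0,0,45, 0,0,0,0,0,0,45, 0,0,0,0,0,0,45, 0,0,0,0,0,0,45]' 30; python3 -c "
from h import *; goal([.482,-.142,.025],-1.111); shot('wrist','w3')"
```

```text
clock: 5.25
ee_pos: [0.4816, -0.1419, 0.0269]
tool_rot: [0.974, 0.228, -0.0, -0.0]
wrist_force: [-0.3, -0.7, 0.4]
finger_gap: 0.0456
rot [-0.   -0.    0.01] shift [0.01 0.01 0.07] at [ 0.4816 -0.1419  0.0269] F [-0.3 -0.7  0.4] gap 0.0456 t 5.25
```

View pics/w3.png

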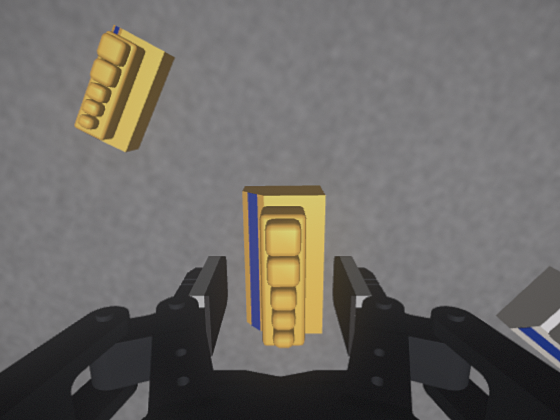

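```bash
python3 -m handwheel '[0,0,0,0,0,0.03,35, 0,0,0,0,0,0,25, 0,0,0,0,0,0,10, 0,0,0,0,0,0,5, 0,0,0,0,0,0,5, 0,0,0,0,0,0,5, 0,0,0,0,0,0,5, 0,0,0,0,0,0,5, 0,0,0,0,0,0,5, 0,0,0,0,0,0,5]' 60; python3 -c "
from h import *; goal([.482,-.142,.025],-1.111)"
```

```text
clock: 6.55
ee_pos: [0.4818, -0.142, 0.0264]
tool_rot: [0.974, 0.228, 0.0, 0.0]
wrist_force: [-0.6, 0.0, 2.1]
finger_gap: 0.0164
rot [ 0.   -0.    0.01] shift [0.01 0.01 0.06] at [ 0.4818 -0.142   0.0264] F [-0.6  0.   2.1] gap 0.0164 t 6.55
```

```bash
python3 -m handwheel '[0,0,0,0,0,-0.3,5, 0,0,0,0,0,-0.6,5, 0,0,0,0,0,-0.8,5, 0,0,0,0,0,-0.8,5, 0,0,0,0,0,-0.8,5, 0,0,0,0,0,-0.8,5, 0,0,0,0,0,-0.4,5, 0,0,0,0,0,0,5, 0,0,0,0,0,0,5, 0,0,0,0,0,0,5]' 60; python3 -c "
from h import *; goal([.482,-.142,.14],-1.111); shot('wrist','w4'); shot('top','t4')
a=cv2.imread('pics/t4.png'); cv2.imwrite('pics/t4c.png',cv2.resize(a[165:245,180:345],None,fx=4.8,fy=4.8,interpolation=cv2.INTER_CUBIC))"
```

```text
clock: 7.8
ee_pos: [0.4807, -0.1414, 0.1462]
tool_rot: [0.974, 0.228, 0.0, -0.0]
wrist_force: [-0.0, -0.5, -0.9]
finger_gap: 0.0166
rot [-0.   -0.    0.01] shift [0.04 0.05 0.25] at [ 0.4807 -0.1414  0.1462] F [-0.  -0.5 -0.9] gap 0.0166 t 7.8
```

View pics/w4.png

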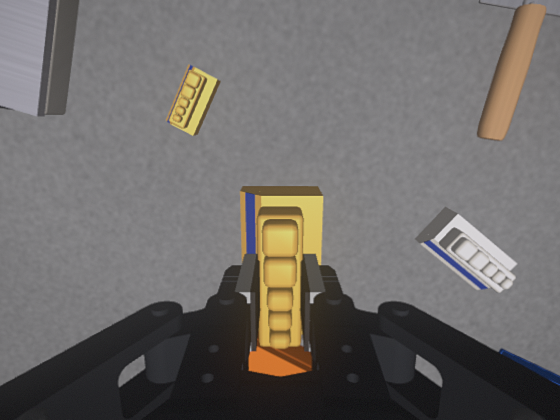

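View pics/t4c.png

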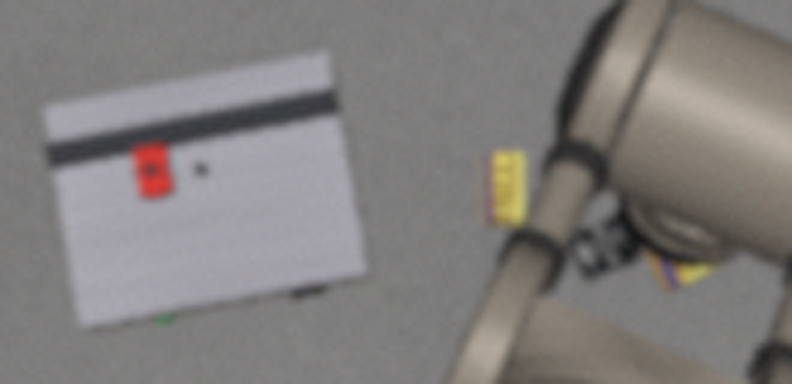

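```bash
python3 -m handwheel '[0,0,-1,0,0,-0.2,5, 0,0,-1,0,0,-0.2,5, 0,0,-1,0,0,-0.2,5, 0,0,-1,0,0,-0.2,5, 0,0,-1,0,0,-0.2,5, 0,0,-1,0,0,0,5, 0,0,-1,0,0,0,5, 0,0,-1,0,0,0,5, 0,0,-1,0,0,0,5, 0,0,-1,0,0,0,5]' 60; python3 -c "
from h import *; goal([.50,.07,.17],.163)"
```

```text
clock: 9.15
ee_pos: [0.4789, -0.1407, 0.1674]
tool_rot: [0.734, 0.679, -0.002, -0.005]
wrist_force: [0.2, -0.9, -1.9]
finger_gap: 0.0164
rot [-0.09 -0.05 -2.41] shift [ 8.47  0.19 -0.08] at [ 0.4789 -0.1407  0.1674] F [ 0.2 -0.9 -1.9] gap 0.0164 t 9.15
```

```bash
python3 -m handwheel '[-0.04,-0.02,-0.8,0.4,0,0,5, -0.04,-0.02,-0.8,0.8,0,0,5, -0.01,-0.01,-0.8,0.95,0.2,0,5, 0,0,0,1,0.3,0,5, 0,0,0,1,0.3,0,5, 0,0,0,1,0.3,0,5, 0,0,0,1,0.3,0,5, 0,0,0,1,0.3,0,5, 0,0,0,0.6,0.2,0,5, 0,0,0,0.2,0.1,0,5]' 60; python3 -m handwheel '[0,0,0,0,0,0,5, 0,0,0,0,0,0,5, 0,0,0,0,0,0,5, 0,0,0,0,0,0,5, 0,0,0,0,0,0,5, 0,0,0,0,0,0,5, 0,0,0,0,0,0,5, 0,0,0,0,0,0,5, 0,0,0,0,0,0,5, 0,0,0,0,0,0,5]'; python3 -c "
from h import *; goal([.50,.07,.17],.163); shot('wrist','w5')"
```

```text
clock: 10.4
ee_pos: [0.5015, 0.0696, 0.1634]
tool_rot: [0.645, 0.765, -0.002, -0.003]
wrist_force: [-0.2, -0.0, -1.3]
finger_gap: 0.0159
clock: 11.65
ee_pos: [0.5016, 0.0674, 0.1632]
tool_rot: [0.645, 0.764, -0.002, -0.003]
wrist_force: [-0.5, 0.2, -2.4]
finger_gap: 0.0165
rot [-0.07 -0.01  0.05] shift [ 0.11 -0.05 -0.27] at [0.5016 0.0674 0.1632] F [-0.5  0.2 -2.4] gap 0.0165 t 11.65
```

View pics/w5.png

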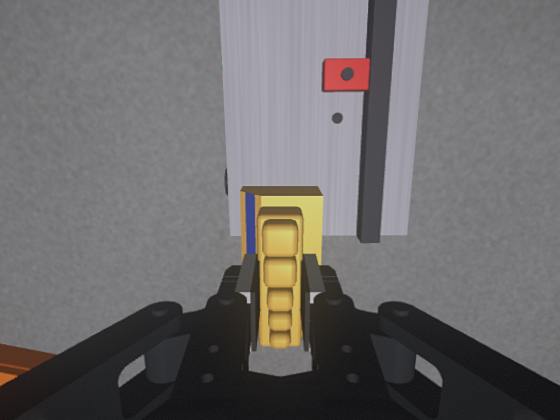

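```bash
python3 -c "
import cv2
a=cv2.imread('pics/w5.png'); cv2.imwrite('pics/w5c.png',cv2.resize(a[0:130,310:440],None,fx=4.6,fy=4.6,interpolation=cv2.INTER_CUBIC)); cv2.imwrite('pics/w5d.png',cv2.resize(a[120:260,225:440],None,fx=3.7,fy=3.7,interpolation=cv2.INTER_CUBIC))"
```

```text
(no output)
```

View pics/w5c.png

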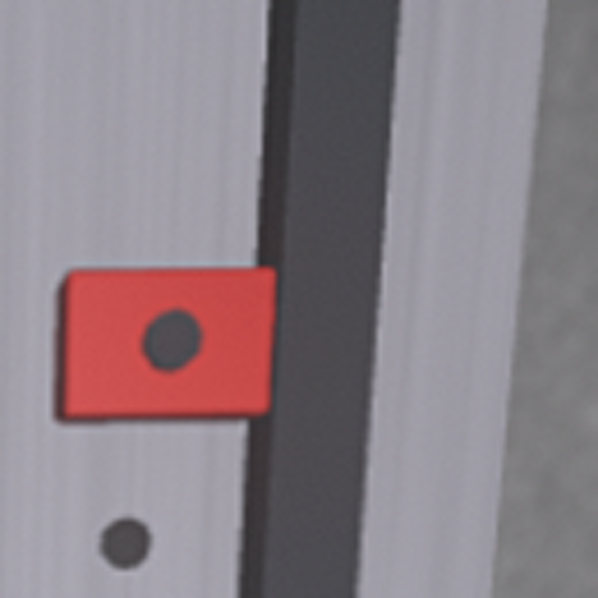

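View pics/w5d.png

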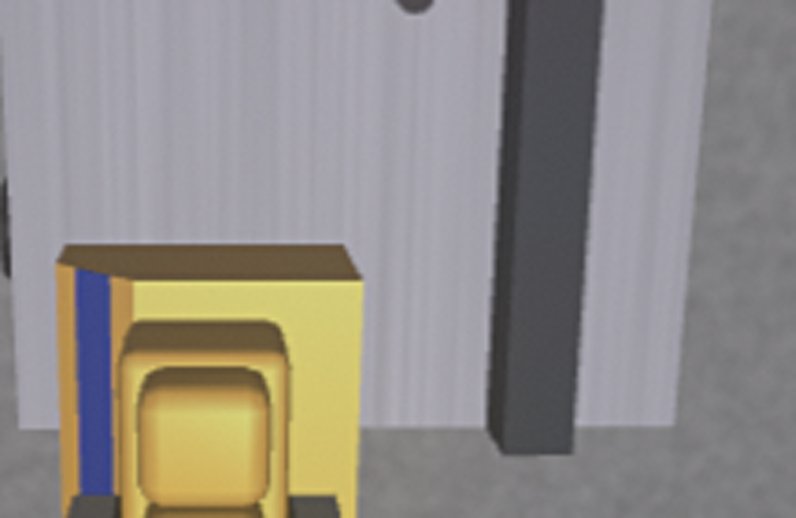

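Run:
```python
from h import *; import pickle
s,f=pickle.load(open("pics/w5.pkl","rb"))
def c(l): return [(310+(u+.5)/4.6-.5,(v+.5)/4.6-.5) for u,v in l]
def d(l): return [(225+(u+.5)/3.7-.5,120+(v+.5)/3.7-.5) for u,v in l]
ft=np.r_[w(f,c([(268,80),(259,220),(247,430),(239,590)]),.035,s),w(f,d([(503,100),(496,250),(488,430)]),.035,s)]
print("foot",ft.round(4))
p=np.polyfit(ft[:,1],ft[:,0],1); print("yaw",-np.arctan(p[0]),"resid",(np.polyval(p,ft[:,1])-ft[:,0]).round(4))
tp=w(f,c([(295,80),(283,250),(262,590)]),.053,s);print("top edge",tp.round(4),np.polyval(p,tp[:,1])-tp[:,0])
st=w(f,c([(65,414),(268,412)]),.051,s); print("stop",st.round(4),-np.arctan2(*(st[1]-st[0])[[1,0]]))
print("stop foot",w(f,c([(62,421),(245,417)]),.035,s).round(4))
print("fence end",w(f,d([(488,430)]),.035,s), w(f,d([(503,454),(574,454)]),.053,s))
yaw=-np.arctan(p[0]); ex=np.array([np.cos(yaw),np.sin(yaw)]);ey=np.array([-ex[1],ex[0]])
fx=np.mean(ft[:,:2]@ex); sy=np.mean(st[:,:2]@ey); C=fx*ex+sy*ey; print("corner",C, "center",C-.018*ex-.033*ey)
# cast in tool: back/molar corner top of base
T=Ro.from_quat(s["tool_rot"]); z=s["ee_pos"][2]-.0264+.022
k=w(f,d([(361,281)]),z,s)[0]; print("cast corner in tool (expect .033,.018)",T.inv().apply(k-s["ee_pos"]))
```

```text
foot [[0.5368 0.2058 0.035 ]
 [0.5398 0.1873 0.035 ]
 [0.5449 0.158  0.035 ]
 [0.5492 0.1342 0.035 ]
 [0.5515 0.1209 0.035 ]
 [0.557  0.0908 0.035 ]
 [0.564  0.0522 0.035 ]]
yaw 0.1757540904315615 resid [-0.0002  0.      0.0001  0.0001  0.0001  0.     -0.0002]
top edge [[0.5373 0.2016 0.053 ]
 [0.5408 0.1805 0.053 ]
 [0.5486 0.1347 0.053 ]] [-3.52889200e-05  2.67046546e-04  5.49148212e-04]
stop [[0.5151 0.1543 0.051 ]
 [0.5441 0.1594 0.051 ]] -0.17295855180126782
stop foot [[0.5164 0.1546 0.035 ]
 [0.5442 0.1598 0.035 ]]
fence end [[0.56401182 0.05221222 0.035     ]] [[0.56321607 0.05313402 0.053     ]
 [0.57721219 0.05554248 0.053     ]]
corner [0.54477891 0.15956076] center [0.53282627 0.12392182]
cast corner in tool (expect .033,.018) [0.03444763 0.01688205 0.00431084]
```

```bash
python3 -c "
from h import *; goal([.5231,.1100,.075],.1755)"
```

```text
rot [-0.07 -0.01 -0.08] shift [1.53 1.16 3.52] at [0.5016 0.0674 0.1632] F [-0.4 -0.6 -2.1] gap 0.0164 t 11.7
```

```bash
python3 -m handwheel '[-0.04,0,-0.04,0.5,0.3,0.2,5, -0.03,-0.01,-0.04,0.5,0.4,0.3,5, 0,0,0,0.4,0.3,0.6,5, 0,0,0,0.1,0.1,0.7,5, 0,0,0,0,0,0.7,5, 0,0,0,0,0,0.6,5, 0,0,0,0,0,0.3,5, 0,0,0,0,0,0,5, 0,0,0,0,0,0,5, 0,0,0,0,0,0,5]' 60; python3 -c "
from h import *; goal([.5231,.1100,.065],.1755); shot('wrist','w6')"
```

```text
clock: 12.95
ee_pos: [0.524, 0.1165, 0.07]
tool_rot: [0.641, 0.768, -0.001, -0.001]
wrist_force: [0.1, 0.1, -1.6]
finger_gap: 0.016
rot [-0.02 -0.01  0.04] shift [-0.25 -0.08  0.2 ] at [0.524  0.1165 0.07  ] F [ 0.1  0.1 -1.6] gap 0.016 t 12.95
```

View pics/w6.png

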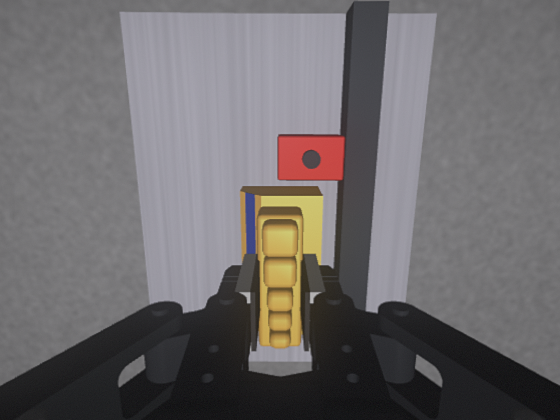

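```bash
python3 -c "
import cv2
a=cv2.imread('pics/w6.png'); cv2.imwrite('pics/w6c.png',cv2.resize(a[120:250,230:380],None,fx=4.6,fy=4.6,interpolation=cv2.INTER_CUBIC))"
```

```text
(no output)
```

View pics/w6c.png

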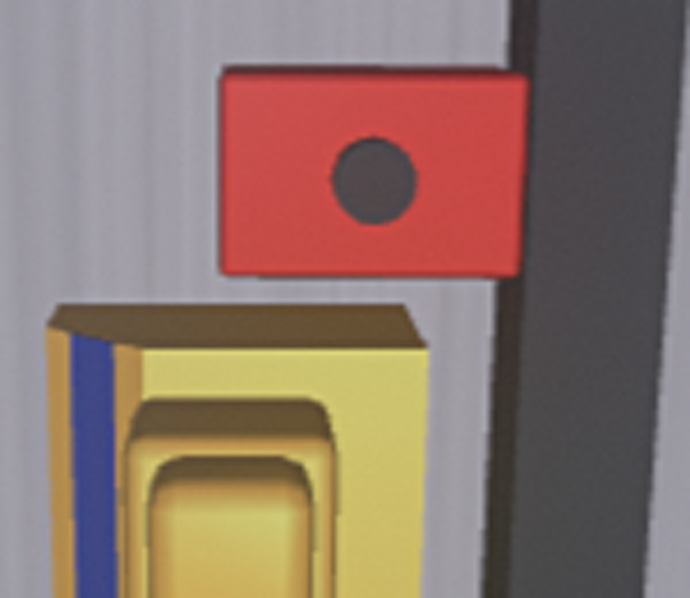

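Run:
```python
from h import *; import pickle
s,f=pickle.load(open("pics/w6.pkl","rb"))
def c(l): return [(230+(u+.5)/4.6-.5,120+(v+.5)/4.6-.5) for u,v in l]
ft=w(f,c([(510,60),(496,310),(483,590)]),.035,s)
p=np.polyfit(ft[:,1],ft[:,0],1); yaw=-np.arctan(p[0]);print("yaw",yaw)
st=w(f,c([(222,275),(520,275)]),.051,s); print(st,-np.arctan2(*(st[1]-st[0])[[1,0]]))
yaw=.175; ex=np.array([np.cos(yaw),np.sin(yaw)]);ey=np.array([-ex[1],ex[0]])
fx=np.mean(ft[:,:2]@ex); sy=np.mean(st[:,:2]@ey); C=fx*ex+sy*ey; print("corner",C)
k=w(f,c([(428,348)]),s["ee_pos"][2]-.0264+.022,s)[0]; kb=w(f,c([(406,306)]),s["ee_pos"][2]-.0264,s)[0]
for q in(k,kb): print("gap x,y",(C-q[:2])@ex,(C-q[:2])@ey)
print("tool rel",ex@(C-s["ee_pos"][:2])-.018, ey@(C-s["ee_pos"][:2])-.033)
```

```text
yaw 0.17160785509048035
[[0.51531273 0.15432758 0.051     ]
 [0.54429077 0.1595758  0.051     ]] -0.17916819016688432
corner [0.5447498  0.15959463]
gap x,y 0.01104210852789734 0.004154995036046574
gap x,y 0.010829031821246626 0.004506538548350806
tool rel 0.009946616506357066 0.005819063562920064
```

```bash
python3 -m handwheel '[-0.02,-0.01,0.04,0,0,0.08,5, 0,0,0,0,0,0.08,5, 0,0,0,0,0,0.06,5, 0,0,0,0,0,0,5, 0,0,0,0,0,0,5, 0,0,0,0,0.08,0,5, 0,0,0,0,0.08,0,5, 0,0,0,0,0.08,0,5, 0,0,0,0,0,0,5, 0,0,0,0,0,0,5]' 60; python3 -c "
from h import *; goal([.5328,.1239,.0614],.175)"
```

```text
clock: 14.25
ee_pos: [0.5309, 0.1175, 0.065]
tool_rot: [0.643, 0.766, 0.001, 0.001]
wrist_force: [-0.5, -0.5, -2.0]
finger_gap: 0.0161
rot [0.02 0.01 0.  ] shift [0.24 0.12 0.15] at [0.5309 0.1175 0.065 ] F [-0.5 -0.5 -2. ] gap 0.0161 t 14.25
```

```bash
python3 -m handwheel '[0.02,0.01,0,0,0.03,0.05,5, 0,0,0,0,0.03,0.04,5, 0,0,0,0,0.03,0,5, 0,0,0,0,0.02,0,5, 0,0,0,0,0.02,0,5, 0,0,0,0,0.02,0,5, 0,0,0,0,0.02,0,5, 0,0,0,0,0,0,5, 0,0,0,0,0,0,5, 0,0,0,0,0,0,5]' 60; python3 -c "
from h import *; goal([.5328,.1239,.0614],.175)"
```

```text
clock: 15.5
ee_pos: [0.5344, 0.1181, 0.0624]
tool_rot: [0.642, 0.766, -0.001, -0.001]
wrist_force: [-1.9, -0.2, -0.6]
finger_gap: 0.0165
rot [-0.02 -0.01  0.01] shift [ 0.24 -0.02  0.04] at [0.5344 0.1181 0.0624] F [-1.9 -0.2 -0.6] gap 0.0165 t 15.5
```

```bash
python3 -m handwheel '[0,0,0,0.04,0.01,0,5, 0,0,0,0.04,0.01,0,5, 0,0,0,0.04,0.01,0,5, 0,0,0,0.04,0.01,0,5, 0,0,0,0.03,0.01,0,5, 0,0,0,0.03,0.01,0,5, 0,0,0,0.02,0.01,0,5, 0,0,0,0.02,0.01,0,5, 0,0,0,0.02,0.01,0,5, 0,0,0,0.02,0.01,0,5]' 60; python3 -c "
from h import *; goal([.5328,.1239,.0614],.175)"
```

```text
clock: 16.75
ee_pos: [0.5337, 0.1223, 0.0621]
tool_rot: [0.642, 0.767, -0.005, -0.001]
wrist_force: [-2.2, -4.5, -0.4]
finger_gap: 0.0163
rot [-0.09  0.05  0.01] shift [ 0.07 -0.03  0.03] at [0.5337 0.1223 0.0621] F [-2.2 -4.5 -0.4] gap 0.0163 t 16.75
```

```bash
python3 -m handwheel '[-0.05,0.02,0,0.01,0.01,0.02,5, -0.03,0.02,0,0.01,0.01,0.02,5, 0,0,0,0.01,0.01,0.02,5, 0,0,0,0.01,0.01,0.02,5, 0,0,0,0.01,0.01,0.02,5, 0,0,0,0.01,0.01,0.02,5, 0,0,0,0.01,0.01,0.02,5, 0,0,0,0.01,0.01,0.02,5, 0,0,0,0.01,0.01,0.02,5, 0,0,0,0.01,0.01,0.02,5]' 60; python3 -c "
from h import *; goal([.5328,.1239,.0614],.175); shot('wrist','w7'); print(cur()['torque'])"
```

```text
clock: 18.0
ee_pos: [0.5337, 0.1222, 0.0615]
tool_rot: [0.642, 0.767, -0.003, 0.001]
wrist_force: [-3.0, -4.8, 4.2]
finger_gap: 0.0166
rot [-0.04  0.05  0.01] shift [ 0.07 -0.02  0.  ] at [0.5337 0.1222 0.0615] F [-3.  -4.8  4.2] gap 0.0166 t 18.0
[-0.57200047  0.75559253 -0.0136473 ]
```

View pics/w7.png

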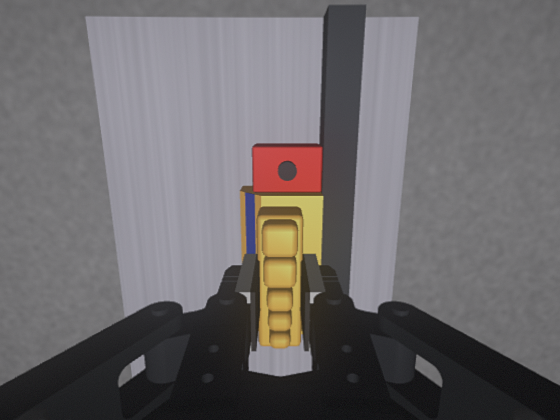

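```bash
python3 -m handwheel '[-0.02,0.02,0,0.01,0.02,0.02,5, 0,0,0,0.01,0.025,0.025,5, 0,0,0,0.01,0.03,0.025,5, 0,0,0,0,0.03,0.03,5, 0,0,0,0,0.03,0.03,5, 0,0,0,0,0.03,0.03,5, 0,0,0,0,0.03,0.03,5, 0,0,0,0,0.03,0.03,5, 0,0,0,0,0.03,0.03,5, 0,0,0,0,0.03,0.03,5]' 60; python3 -c "
from h import *; goal([.5328,.1239,.0614],.175); shot('wrist','w8'); 
for i in range(3):
  s=cur();c,n=np.cos(.175),np.sin(.175);F=s['wrist_force'];print(F[0]*c+F[1]*n,-F[0]*n+F[1]*c,F[2],s['ee_pos'],s['torque']); shot('scene','s8')"
```

```text
clock: 19.3
ee_pos: [0.5338, 0.1222, 0.0616]
tool_rot: [0.642, 0.767, -0.007, -0.003]
wrist_force: [-8.3, -3.7, 6.7]
finger_gap: 0.0163
rot [-0.15  0.05  0.02] shift [ 0.07 -0.03  0.01] at [0.5338 0.1222 0.0616] F [-8.3 -3.7  6.7] gap 0.0163 t 19.3
-7.781377804713816 -2.6377588214343533 8.024364633017527 [0.53383483 0.12223081 0.06158448] [-0.51539996  1.11505378 -0.01035242]
-7.461285869327688 -1.6083407805154848 7.645611175094037 [0.53383859 0.12221696 0.06156568] [-0.57561636  1.09178452 -0.00429631]
-7.637328841286269 -2.500328563857145 7.720312666853608 [0.53382943 0.12221082 0.06156822] [-0.51635387  1.10840599 -0.03727003]
```

```bash
python3 -m handwheel '[-0.06,0.02,0,0,0.03,0.03,5, -0.06,0.02,0,0,0.03,0.03,5, -0.06,0.01,0,0,0.03,0.03,5, -0.06,0.01,0,0,0.03,0.03,5, -0.06,0.01,0,0,0.03,0.03,5, -0.06,0.01,0,0,0.03,0.03,5, -0.06,0.01,0,0,0.03,0.03,5, -0.06,0.01,0,0,0.03,0.03,5, -0.06,0.01,0,0,0.03,0.03,5, -0.06,0.01,0,0,0.03,0.03,5]' 60; python3 -c "
from h import *; goal([.5328,.1239,.0614],.175); shot('wrist','w9'); shot('scene','s9');shot('top','t9')
for i in range(1):
  s=cur();c,n=np.cos(.175),np.sin(.175);F=s['wrist_force'];print(F[0]*c+F[1]*n,-F[0]*n+F[1]*c,F[2],s['ee_pos'],s['torque'])
a=cv2.imread('pics/w9.png'); cv2.imwrite('pics/w9c.png',cv2.resize(a[130:270,230:380],None,fx=4.2,fy=4.2,interpolation=cv2.INTER_CUBIC))
a=cv2.imread('pics/s9.png'); cv2.imwrite('pics/s9c.png',cv2.resize(a[170:300,270:410],None,fx=4.4,fy=4.4,interpolation=cv2.INTER_CUBIC))"
```

```text
clock: 20.75
ee_pos: [0.5333, 0.1222, 0.0617]
tool_rot: [0.641, 0.767, 0.014, 0.008]
wrist_force: [-6.3, -3.2, 9.0]
finger_gap: 0.0165
rot [ 0.32 -0.07  0.03] shift [ 0.07 -0.01  0.01] at [0.5333 0.1222 0.0617] F [-6.3 -3.2  9. ] gap 0.0165 t 20.75
-8.146160716529295 -1.7800346830275129 9.211929914472496 [0.53327409 0.12216855 0.06167743] [-7.12199646e-01  1.51175069e+00  3.21072520e-04]
```

View pics/w9c.png

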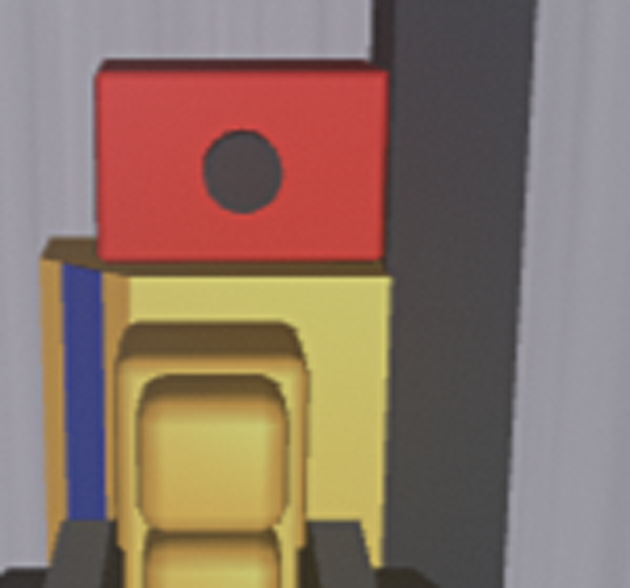

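View pics/s9c.png

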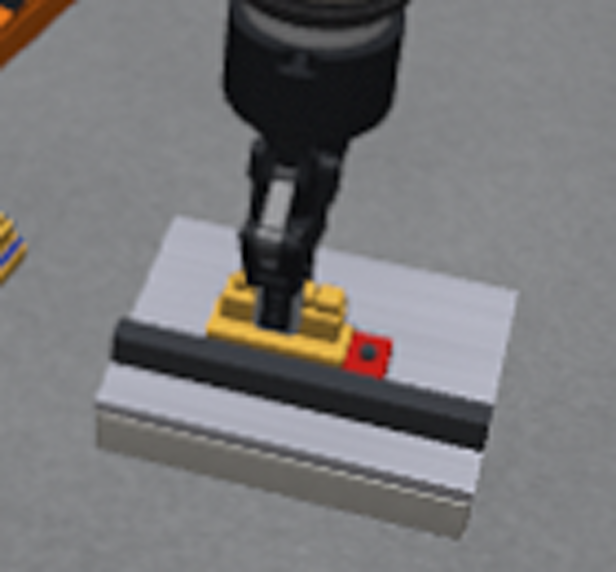

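View pics/t9.png

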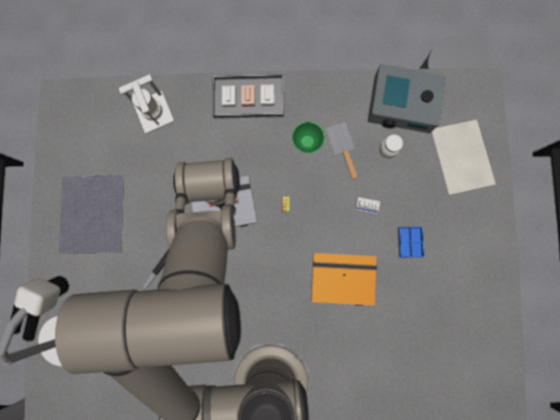

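```bash
python3 -m handwheel '[0.08,-0.02,0.02,0,0.03,0.03,5, 0.08,-0.02,0.01,0,0.03,0.03,5, 0.08,-0.02,0,0,0.03,0.03,5, 0.06,-0.01,0,0,0.03,0.03,5, 0,0,0,0,0.03,0.03,5, -0.01,0,0,0,0.03,0.03,5, -0.01,0,0,0,0.03,0.03,5, -0.01,0,0,0,0.03,0.03,5, -0.01,0,0,0,0.03,0.03,5, -0.01,0,0,0,0.03,0.03,5]' 60; python3 -c "
from h import *; goal([.5328,.1239,.0614],.175); shot('wrist','w10')
for i in range(1):
  s=cur();c,n=np.cos(.175),np.sin(.175);F=s['wrist_force'];print(F[0]*c+F[1]*n,-F[0]*n+F[1]*c,F[2],s['ee_pos'],s['torque'])
a=cv2.imread('pics/w10.png'); cv2.imwrite('pics/w10c.png',cv2.resize(a[130:270,230:380],None,fx=4.2,fy=4.2,interpolation=cv2.INTER_CUBIC))"
```

```text
clock: 22.15
ee_pos: [0.5337, 0.1222, 0.0614]
tool_rot: [0.642, 0.767, -0.003, -0.001]
wrist_force: [-6.9, -4.1, 7.1]
finger_gap: 0.0163
rot [-0.07  0.02  0.01] shift [ 0.07 -0.03  0.  ] at [0.5337 0.1222 0.0614] F [-6.9 -4.1  7.1] gap 0.0163 t 22.15
-7.5791865024393 -2.068159297315689 8.025378634025802 [0.53374259 0.12221566 0.06142908] [-0.56242161  1.07678004  0.01370515]
```

View pics/w10c.png

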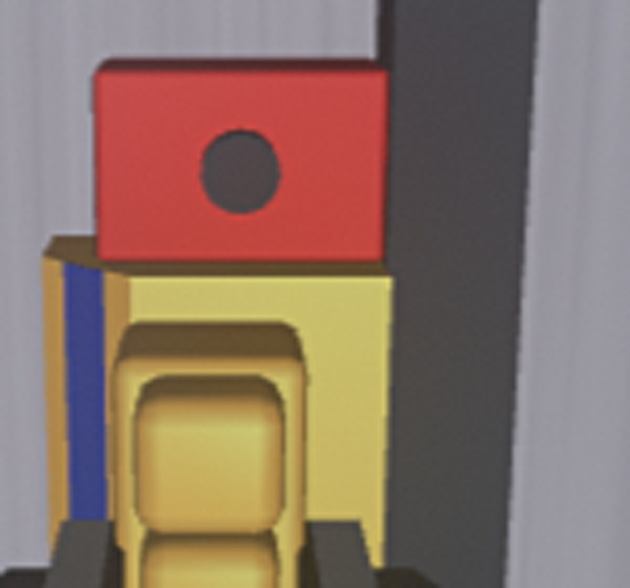

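```bash
python3 -c "
from rig import hand_in; print(hand_in())
from h import *
s=cur();c,n=np.cos(.175),np.sin(.175);F=s['wrist_force'];print(s['clock'],F[0]*c+F[1]*n,-F[0]*n+F[1]*c,F[2],s['ee_pos'],s['finger_gap'])"
```

```text
the job is handed in; nothing more can be done
None
the job is handed in; nothing more can be done
```

I gripped the yellow cast across its ridge and lifted it clear of the bench. I turned it to the jig's angle, about 0.175 rad, and lowered it beside the stop. I slid it against the fence and stop and pressed it down and into the fence. The job is handed in with the cast still gripped at 60 N and held pressed.

My last checks, at about 22 s:
- **Fence:** the wrist sensed about 7.6 N towards the fence.
- **Bed:** it sensed about 8.0 N down, with the cast's own weight (about 1.6 N) on top.
- **Stop:** it sensed about 2 N towards the stop. The position gaps to fence and stop, from the wrist camera plus the measured arm movement, were about 0.3–0.4 mm.
- **Level:** the tool was upright to about 0.007 rad. One of my tilt corrections overshot to about 0.03 rad, and I reversed it before handing in.
- **Bystanders:** the overhead picture showed no visible shift of the white cast, bowl, jar, spatula or pin tray. The arm hid most of the handpiece, so I could not check it.

- **Disagreements:** the first overhead estimate put the fence about 5 mm from where the wrist camera did; I used the wrist camera, and contact confirmed it. The finger gap read 16.4 mm on an 18 mm ridge, and the grip held.
- **After the hand-in:** no readings could be taken.

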